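# Clamp a trumpet valve casing and set its thumbscrew

### The job

Swing the open bridge of the lapping clamp closed over the brass valve casing until it rests in its catch, then turn the winged thumbscrew clockwise until it seats, and back it off a quarter turn. Finish with the gripper still gripping the thumbscrew's wing, keeping it still at that setting with the bridge still in its catch. Do not disturb the casing, the piston valves or the bottom cap.

Things in the scene. Friction and masses are not known exactly. Their poses are not given: they have to be found in the camera images.
- clamp: Dark iron clamp fixed to the bench, base plate 170 x 100 x 12 mm. Origin on the bench top straight below the thumbscrew's axis as it is when the bridge is closed. Its x axis runs from the pivot post (at x = -60 mm) to the catch (x = +30 to +50 mm, y = -19 to +11 mm, top 69 mm above the bench); its y axis points to the side on which the bridge opens; z up. The C-shaped catch has its mouth towards +y.
- bridge (a joint): Angle of the bridge, rad: 0 = closed, hard against the back of the catch, growing as it opens counter-clockwise seen from above (end towards the clamp's +y) to 1.6; starts 0.7 to 1.3 open. The bridge is a flat steel bar 150 mm long, 18 mm wide and 8 mm thick, level, top 62 mm above the bench, that swings about an upright pivot. It moves stiffly (0.3 N m of friction) and stays where it is left.
- bridge_pivot (a point): The pivot axis of the bridge, at mid thickness of the bar, 58 mm above the bench. Its x axis runs along the bar towards the free end.
- bridge_post (a point): Centre of the upright round steel handle post near the bridge's free end, 140 mm from the pivot: 14 mm diameter, rising 42 mm above the bar (62 to 104 mm above the bench); this point is 91 mm above the bench. Meant for swinging the bridge.
- thumbscrew (a joint): Thumbscrew's turn relative to the bridge, rad, growing clockwise from above (tightening). Seats on a hard stop at 3.14, wing lengthwise along the bridge; starts 1.87 to 2.65, i.e. 0.5 to 1.27 before the seat. A quarter turn back is 1.57, wing square across the bridge. Drag 0.06 to 0.1 N m (the wing slips in the pads if forced on past the seat); stays at its height and where it is left.
- wing (a point): Centre of the thumbscrew's upright flat brass wing, on the screw's axis 60 mm from the bridge pivot, 91 mm above the bench. The wing is 38 mm long (its x axis), 9 mm thick (its y axis) and 30 mm high (76 to 106 mm above the bench), the same from both sides. Grip it from above across its thickness.
- casing_center (a point): Centre of the brass valve casing, a tube 22 mm in diameter (24 mm at its end rings) and 116 mm long, lying loose in two vee saddles of the clamp along the clamp's y axis, its axis 36 mm above the bench. Leave it alone.
- valve0_center (a point): Centre, 44 mm up, of a bystander nickel piston valve standing on end on the clamp's -y side: 17 mm diameter, 88 mm tall with its stem. Leave it alone.
- valve1_center (a point): Centre of a second such piston valve, bystander.
- valve2_center (a point): Centre of a third such piston valve, bystander.
- cap_center (a point): Centre of a bystander chrome bottom cap, 25 mm diameter, 16 mm high, lying on the bench. Leave it alone.
There are look-alikes about, which are no part of the job. What is shaped like the clamp but turquoise is not meant.

How it is judged:
By the outcome, as a careful person would: the job done as asked, in the order asked, and still so for the second after the job is handed in, while the arm keeps its last pose, push and grip.
It also fails if it takes over 51 s, if anything falls off the work surface, if the arm or the gripper's body presses on something with over 40 N, if the wrist force passes 120 N, or if a joint passes its speed limit or range.

### The arm

A 6-joint arm with a two-finger parallel gripper is mounted at the origin on the work surface. World frame = base frame: x ahead of the robot, y to its left, z up, the work surface at z = 0. Lengths are in m, angles in degrees, forces in N, time in s.
With the tool pointing down it reaches from about 0.35 to 0.875 m from the base axis. Payload 4.2 kg.
Tool frame: the origin (TCP) lies between the finger pads; the fingertips stand 25 mm ahead of it and the grasp point (between the pads) lies 6 mm ahead of it (r.tips_ahead is the distance from the TCP to the fingertips, in m); z points along the fingers, y is the direction in which the jaws open and shut (so a half turn about z gives the same grasp; the last joint's range is limited). The gripper opens to 87 mm and grips with 3 to 60 N. Pads are 19 mm wide; open, the fingers measure 117 mm over their backs; the gripper's body (75 mm by 190 mm) begins 51 mm behind the grasp point.
Start: joints at [-52.162, 22.042, 0.453, 0, -68.411, -14.817], TCP at [0.244, -0.575, 0.248] pointing down, gripper open.
Joint ranges: [-179.83, 179.83], [-69.29, 118.12], [-61.27, 80.66], [-181.25, 117.63], [-171.15, -9.14], [-177.46, 177.46]. Speed limits (degrees/s): [159.86, 159.86, 180, 180, 180, 180].

### API

Orientations are given as a 3x3 rotation matrix whose columns are the frame's x, y, z axes.
In Python, from station import r, vision, finish_job gives the robot as it stands.
- The arm moves only by the shell command python3 -m jog 'ROWS'. ROWS is a JSON object of lists of equal length, an entry for each row: "rot": the turn, a rotation vector about the world's x, y, z in degrees, a list of three; "delta_pos": the shift along the world's x, y, z in mm, a list of three; "grip": the opening in per cent of the stroke, from 0 (shut) to 100 (fully open). A call has 1 to 10 rows; each row shifts and turns the commanded pose from where the row before left it; what a row does not reach is not made up. A row lasts 1/12 s, in which the tool goes at most 41.7 mm and 7.16 degrees, less where a joint would pass 70% of its speed; a pose out of reach is approached as far as the arm can. A call with a gripper value outside its range is refused whole. The fingers move at their own pace and stop on an object; the grip force is fixed at half the most. Time passes only in rows, so rows that do not move let the fingers close. It gives the time, the measured TCP pose, the force and the opening at its end, in the units of the state.
- r.sense(): the state, without advancing time (a new reading comes with each control period).
- vision.capture(name): name is "side" or "top"; returns a dict with "frame" (384x512x3 uint8, red, green, blue), "K" (3x3 intrinsics, pixels), "xyz" and "orientation" of the camera in the world. Camera axes: x right, y up, looking along -z (the intrinsics and any distortion apply to the point x, -y, -z); pixel columns grow to the right and rows downward; lengths in m; the calibration is good to about 2 mm. A picture is of the moment at which its call begins. There is no depth.
- finish_job(): hands the job in, once; it reports no verdict.
The state is a dict: "time_s": time; "joints": joint angles; "joint_velocities": joint speeds; "effort": joint torques, N m; "tcp_pos": TCP position; "ee_rot": TCP orientation; "wrist_force": force on the tool from outside, world axes, zero at the start; "moment": the same for the moment, N m; "gripper_width": opening from 0.0 (shut) to 1.0 (fully open).
Only numpy, scipy, OpenCV 4.12 (cv2) and the standard library are available. Lean on these libraries where they do the work, as an engineer would, in place of code of your own. Each camera call takes 0.05 s, during which the arm holds its last target. There are 200 camera calls.

## Working session

There is one attempt and no reset: what is moved stays moved. The work goes in short steps, Python scripts to look and compute and a shell command to move; the robot and the scene stay as the last step left them, time stands still between calls to the robot, and variables do not carry over. Pictures are saved under pics/ and viewed, about 8 in all and at most 12, crops included, and the job is handed in when it is done.

```bash
mkdir -p pics; ls; python3 - <<'E'
from station import r, vision
import cv2
for n in("side","top"):
    c=vision.capture(n); cv2.imwrite(f"pics/{n}0.png",cv2.resize(c["frame"][:,:,::-1],(800,600),interpolation=cv2.INTER_CUBIC)); print(n,c["K"],c["xyz"],c["orientation"],[k for k in c])
print(r.sense())
E
```

```text
pics
side [[369.38930145   0.         260.10375115]
 [  0.         369.38930145 190.94787973]
 [  0.           0.           1.        ]] [0.22347127 0.4404312  0.49508217] [[-0.7746335   0.37629454 -0.50827686]
 [-0.63218944 -0.48200362  0.60663747]
 [-0.01671692  0.79124897  0.61126559]] ['frame', 'K', 'xyz', 'orientation']
top [[447.09948521   0.         248.13686669]
 [  0.         447.09948521 189.80934129]
 [  0.           0.           1.        ]] [0.49156331 0.03161803 0.96922248] [[-0.02211021  0.99800689 -0.05910489]
 [-0.99960736 -0.0230861  -0.01587946]
 [-0.01721231  0.05873058  0.99812547]] ['frame', 'K', 'xyz', 'orientation']
{'time_s': 0.1, 'joints': array([-5.21635148e+01,  2.20851850e+01,  3.87121301e-01, -2.54520897e-02,
       -6.84106494e+01, -1.48180063e+01]), 'joint_velocities': array([ 0.04675165, -0.06396895,  0.11872291, -0.01024872,  0.0606282 ,
        0.03680779]), 'effort': array([ 1.32674845e-04, -3.91690421e+01,  1.87935662e+01,  4.23186108e+00,
        1.34509639e-02, -8.44176338e-05]), 'tcp_pos': array([ 0.24423186, -0.57476948,  0.2465776 ]), 'ee_rot': array([[-9.20442808e-01, -3.90876370e-01, -8.37644967e-04],
       [-3.90877258e-01,  9.20441144e-01,  1.75184691e-03],
       [ 8.62473332e-05,  1.93989125e-03, -9.99998115e-01]]), 'wrist_force': array([-1.53476976,  0.05374298, -0.29357592]), 'moment': array([ 0.01520636, -0.04383585,  0.00707544]), 'gripper_width': 1.0024555052010045}
```

View pics/top0.png

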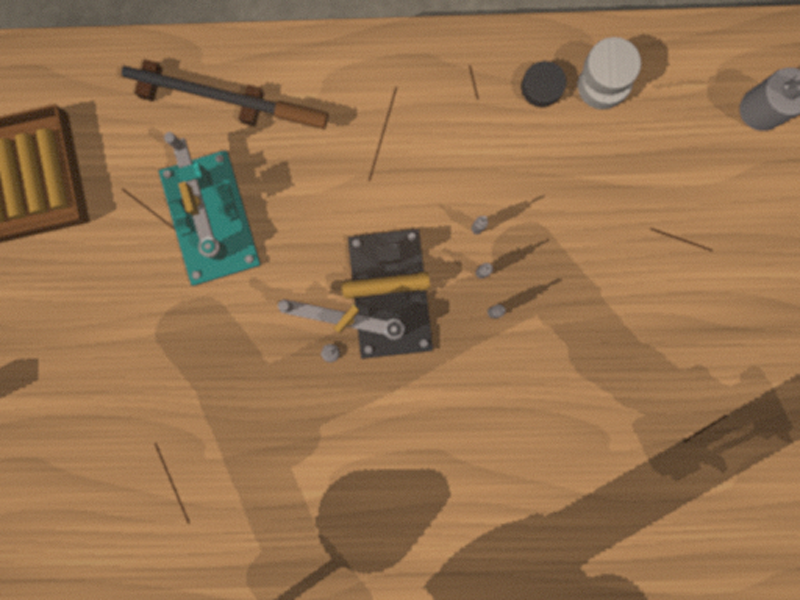

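View pics/side0.png

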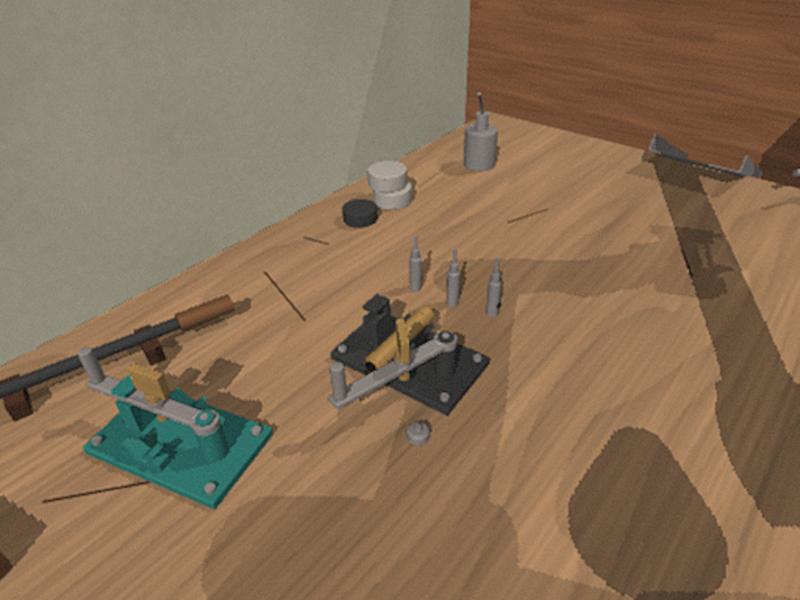

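The top view shows the dark clamp with its pivot at (394,328), post top (284,306) and wing (347,318). The plate corners are (348,237), (418,230), (432,350) and (361,357). The side view shows the post top at (336,367), the pivot at (447,340) and the wing at (403,348).

```bash
cat > h.py <<'E'
import numpy as np
from station import r, vision
def ray(c,u,v,z,s=1.5625):
    K=c["K"]; d=np.array([(u/s-K[0,2])/K[0,0],-(v/s-K[1,2])/K[1,1],-1.]); d=np.array(c["orientation"])@d
    p=np.array(c["xyz"]); return p+d*(z-p[2])/d[2]
def proj(c,P):
    q=(np.asarray(P)-c["xyz"])@np.array(c["orientation"]); K=c["K"]
    return np.array([K[0,2]+K[0,0]*q[...,0]/-q[...,2],K[1,2]+K[1,1]*-q[...,1]/-q[...,2]]).T
E
python3 - <<'E'
from h import *
from scipy.optimize import least_squares
T=vision.capture("top");S=vision.capture("side")
for n,u,v,z in [("pivot",394,328,.066),("post",284,306,.104),("wing",347,318,.106),("c1",348,237,.012),("c2",418,230,.012),("c3",432,350,.012),("c4",361,357,.012),("casL",344,289,.045),("casR",430,282,.045),("v0",480,222,.088),("v1",485,269,.088),("v2",497,311,.088),("cap",331,352,.016)]: print(n,ray(T,u,v,z).round(4))
for n,u,v,z in [("pivot",447,340,.066),("post",338,367,.104),("wing",403,348,.091)]: print("side",n,ray(S,u,v,z).round(4))
def pts(p):
    x,y,a,t=p; R=lambda q:np.array([x+q[0]*np.cos(a)-q[1]*np.sin(a),y+q[0]*np.sin(a)+q[1]*np.cos(a),q[2]])
    B=lambda l,z:R((-.06+l*np.cos(t),l*np.sin(t),z))
    return [B(0,.066),B(.14,.104),B(.06,.106),R((.085,.05,.012)),R((.085,-.05,.012)),R((-.085,-.05,.012)),R((-.085,.05,.012))],[B(0,.066),B(.14,.104),B(.06,.091)]
ut=np.array([(394,328),(284,306),(347,318),(348,237),(418,230),(432,350),(361,357)])/1.5625
us=np.array([(447,340),(338,367),(403,348)])/1.5625
f=lambda p:np.r_[(proj(T,np.array(pts(p)[0]))-ut).ravel(),(proj(S,np.array(pts(p)[1]))-us).ravel()]
s=least_squares(f,[.5,.03,0.1,1.2]);print(s.x,s.fun.round(1)); print(np.degrees(s.x[2:]))
E
```

```text
pivot [0.5042 0.0388 0.066 ]
post [0.534  0.1745 0.104 ]
wing [0.5173 0.0963 0.106 ]
c1 [0.6319 0.0999 0.012 ]
c2 [0.6393 0.003  0.012 ]
c3 [ 0.4738 -0.012   0.012 ]
c4 [0.4664 0.0852 0.012 ]
casL [0.5577 0.1041 0.045 ]
casR [ 0.5643 -0.0102  0.045 ]
v0 [ 0.6358 -0.0735  0.088 ]
v1 [ 0.5758 -0.0781  0.088 ]
v2 [ 0.5224 -0.0915  0.088 ]
cap [0.4742 0.1257 0.016 ]
side pivot [0.4969 0.0455 0.066 ]
side post [0.5322 0.1767 0.104 ]
side wing [0.5093 0.1064 0.091 ]
[0.55641529 0.04553405 0.07840129 1.22223671] [-0.9  3.8 -0.6  0.1 -1.2  2.5 -1.1 -2.4  0.3 -2.7 -0.5 -0.8 -1.7 -0.6
  1.7 -1.3 -0.4 -0.8  1.5 -3.4]
[ 4.49206283 70.02900485]
```

```bash
python3 -m jog '{"delta_pos":[[14.5,37.5,0],[14.5,37.5,0],[14.5,37.5,0],[14.5,37.5,0],[14.5,37.5,0],[14.5,37.5,0],[14.5,37.5,0],[14.5,37.5,0],[14.5,37.5,0],[14.5,37.5,0]],"rot":[[0,0,2.7],[0,0,2.7],[0,0,2.7],[0,0,2.7],[0,0,2.7],[0,0,2.7],[0,0,2.7],[0,0,2.7],[0,0,2.7],[0,0,2.7]],"grip":[50,50,50,50,50,50,50,50,50,50]}'
python3 -m jog '{"delta_pos":[[14.5,37.5,0],[14.5,37.5,0],[14.5,37.5,0],[14.5,37.5,0],[14.5,37.5,0],[14.5,37.5,0],[14.5,37.5,0],[14.5,37.5,0],[14.5,37.5,0],[14.5,37.5,0]],"rot":[[0,0,2.7],[0,0,2.7],[0,0,2.7],[0,0,2.7],[0,0,2.7],[0,0,2.7],[0,0,2.7],[0,0,2.7],[0,0,2.7],[0,0,2.7]],"grip":[50,50,50,50,50,50,50,50,50,50]}'
python3 -m jog '{"delta_pos":[[0,0,-20],[0,0,-20],[0,0,-20],[0,0,-20],[0,0,0],[0,0,0]],"rot":[[0,0,0],[0,0,0],[0,0,0],[0,0,0],[0,0,0],[0,0,0]],"grip":[50,50,50,50,50,50]}'
python3 - <<'E'
from h import *
import cv2
for n in("side","top"):
    c=vision.capture(n); f=c["frame"]; f=f[170:300,170:330] if n=="side" else f[120:250,140:300]
    cv2.imwrite(f"pics/{n}1.png",cv2.resize(f[:,:,::-1],None,fx=4,fy=4,interpolation=cv2.INTER_CUBIC)[:600])
E
python3 - <<'E'
import cv2,numpy as np
a=cv2.imread('pics/side1.png');b=cv2.imread('pics/top1.png')
cv2.imwrite('pics/both1.png',cv2.resize(np.hstack([a,b]),(800,325)))
E
```

```text
time_s: 1.03
tcp_pos: [0.3895, -0.1983, 0.2477]
ee_rot: [[-0.641, -0.768, 0.001], [-0.768, 0.641, -0.0], [-0.0, -0.0, -1.0]]
wrist_force: [1.9, 0.1, 0.0]
gripper_width: 0.502
time_s: 1.87
tcp_pos: [0.5346, 0.1768, 0.2475]
ee_rot: [[-0.222, -0.975, -0.0], [-0.975, 0.222, -0.0], [0.0, 0.0, -1.0]]
wrist_force: [0.5, -0.0, 0.0]
gripper_width: 0.497
time_s: 2.37
tcp_pos: [0.5341, 0.1745, 0.1669]
ee_rot: [[-0.224, -0.975, -0.002], [-0.975, 0.224, -0.002], [0.002, 0.002, -1.0]]
wrist_force: [-1.0, -0.3, 0.6]
gripper_width: 0.497
```

View pics/both1.png

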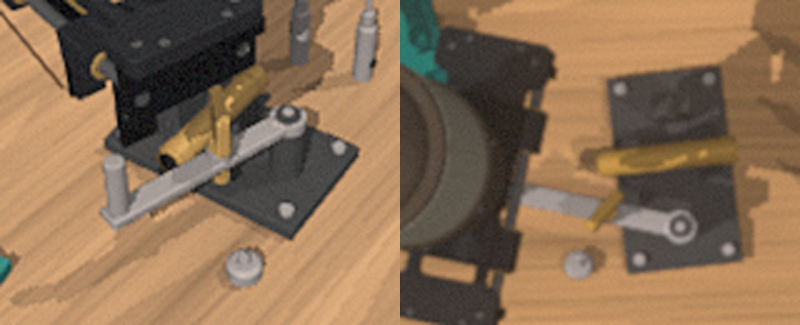

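The side view shows the gripper hovering above the post at (117,165), with the bridge, casing and cap undisturbed. Post estimates from the two cameras agree within about 2 mm, well inside the ±14 mm of jaw play, so I lower over it.

```bash
python3 -m jog '{"delta_pos":[[0,0,-16],[0,0,-16],[0,0,-16],[0,0,-16],[0,0,0],[0,0,0]],"rot":[[0,0,0],[0,0,0],[0,0,0],[0,0,0],[0,0,0],[0,0,0]],"grip":[50,50,50,50,50,50]}'
python3 -m jog '{"delta_pos":[[0,0,0],[0,0,0],[0,0,0],[0,0,0],[0,0,0],[0,0,0]],"rot":[[0,0,0],[0,0,0],[0,0,0],[0,0,0],[0,0,0],[0,0,0]],"grip":[26,26,26,26,26,26]}'
python3 - <<'E'
from h import *
print(r.sense()["wrist_force"],r.sense()["moment"])
# arc steps, pivot (.503,.040), R .14, from 77 deg, 3 deg/row
p=np.array([.503,.040])
for a in range(77,2,-6):
    a0=np.radians(a);a1=np.radians(a-6); print(a,(140*np.array([np.cos(a1)-np.cos(a0),np.sin(a1)-np.sin(a0)])).round(1))
E
```

```text
time_s: 2.97
tcp_pos: [0.535, 0.1749, 0.1045]
ee_rot: [[-0.224, -0.975, 0.001], [-0.975, 0.224, 0.0], [-0.0, -0.001, -1.0]]
wrist_force: [0.6, -0.3, 0.4]
gripper_width: 0.5
time_s: 3.47
tcp_pos: [0.5345, 0.1749, 0.1039]
ee_rot: [[-0.224, -0.974, 0.001], [-0.974, 0.224, 0.0], [-0.0, -0.0, -1.0]]
wrist_force: [0.1, 0.0, -0.1]
gripper_width: 0.268
[ 0.07643027  0.04827969 -0.06004753] [ 0.07101283  0.09569242 -0.04401295]
77 [14.1 -4. ]
71 [13.6 -5.5]
65 [12.9 -6.9]
59 [12.1 -8.2]
53 [11.2 -9.4]
47 [ 10.2 -10.5]
41 [  9.  -11.5]
35 [  7.8 -12.4]
29 [  6.4 -13.2]
23 [  5.  -13.8]
17 [  3.5 -14.2]
11 [  2.  -14.5]
5 [  0.5 -14.6]
```

```bash
python3 -m jog '{"delta_pos":[[14.1,-4,0],[13.6,-5.5,0],[12.9,-6.9,0],[12.1,-8.2,0],[11.2,-9.4,0],[10.2,-10.5,0],[9,-11.5,0],[7.8,-12.4,0],[6.4,-13.2,0],[0,0,0]],"rot":[[0,0,-6],[0,0,-6],[0,0,-6],[0,0,-6],[0,0,-6],[0,0,-6],[0,0,-6],[0,0,-6],[0,0,-6],[0,0,0]],"grip":[26,26,26,26,26,26,26,26,26,26]}'
python3 - <<'E'
from h import *
import cv2
c=vision.capture("side"); f=c["frame"][130:300,150:370]
cv2.imwrite("pics/side2.png",cv2.resize(f[:,:,::-1],None,fx=3,fy=3,interpolation=cv2.INTER_CUBIC))
E
```

```text
time_s: 4.3
tcp_pos: [0.6324, 0.0916, 0.1033]
ee_rot: [[-0.922, -0.387, -0.0], [-0.387, 0.922, -0.0], [0.0, -0.0, -1.0]]
wrist_force: [-0.1, 0.7, 0.2]
gripper_width: 0.262
```

View pics/side2.png

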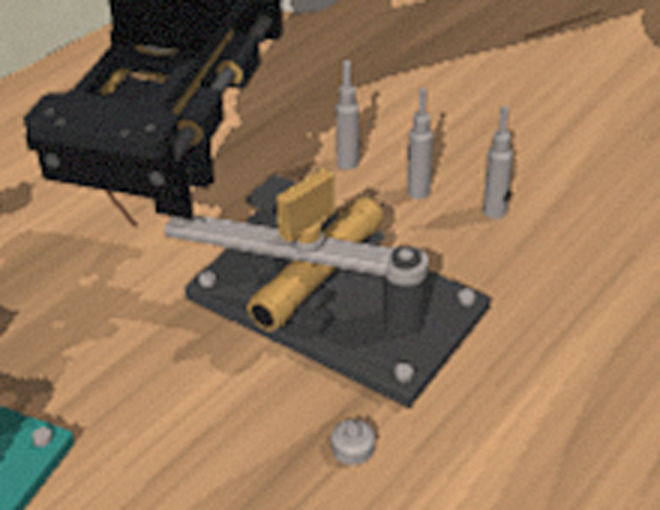

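The bridge follows the finger: free end at (170,228), wing at (305,205), casing and valves undisturbed. I continue the arc slower, watching force.

```bash
python3 -m jog '{"delta_pos":[[2.5,-6.9,0],[2.2,-7,0],[1.8,-7.1,0],[1.5,-7.2,0],[1,-6,0],[0,0,0]],"rot":[[0,0,-3],[0,0,-3],[0,0,-3],[0,0,-3],[0,0,-3],[0,0,0]],"grip":[26,26,26,26,26,26]}'
python3 -m jog '{"delta_pos":[[0.4,-3,0],[0,0,0]],"rot":[[0,0,-1],[0,0,0]],"grip":[26,26]}'
python3 -m jog '{"delta_pos":[[0.3,-3,0],[0,0,0]],"rot":[[0,0,-1],[0,0,0]],"grip":[26,26]}'
```

```text
time_s: 4.85
tcp_pos: [0.6407, 0.0593, 0.1035]
ee_rot: [[-0.99, -0.141, 0.0], [-0.141, 0.99, 0.0], [-0.0, 0.0, -1.0]]
wrist_force: [-0.2, 0.1, -0.2]
gripper_width: 0.264
time_s: 5.02
tcp_pos: [0.641, 0.0566, 0.1035]
ee_rot: [[-0.992, -0.124, 0.0], [-0.124, 0.992, 0.0], [-0.0, 0.0, -1.0]]
wrist_force: [-0.7, 1.8, -0.6]
gripper_width: 0.263
time_s: 5.18
tcp_pos: [0.6414, 0.0533, 0.1035]
ee_rot: [[-0.994, -0.105, 0.0], [-0.105, 0.994, 0.0], [-0.0, 0.0, -1.0]]
wrist_force: [-0.2, 1.9, -0.0]
gripper_width: 0.263
```

```bash
for i in 1; do python3 -m jog '{"delta_pos":[[0.2,-2,0],[0,0,0]],"rot":[[0,0,-0.5],[0,0,0]],"grip":[26,26]}' | grep -E "pos:|force"; done
python3 -m jog '{"delta_pos":[[0.2,-2,0],[0,0,0]],"rot":[[0,0,0],[0,0,0]],"grip":[26,26]}' | grep -E "pos:|force"
python3 -m jog '{"delta_pos":[[0.2,-2,0],[0,0,0]],"rot":[[0,0,0],[0,0,0]],"grip":[26,26]}' | grep -E "pos:|force"
```

```text
tcp_pos: [0.6417, 0.051, 0.1035]
wrist_force: [0.1, 1.2, -0.8]
tcp_pos: [0.642, 0.0488, 0.1036]
wrist_force: [0.9, 1.4, -0.3]
tcp_pos: [0.6422, 0.0478, 0.1035]
wrist_force: [0.1, 5.7, -1.4]
```

```bash
python3 -m jog '{"delta_pos":[[0,-1.5,0],[0,0,0]],"rot":[[0,0,0],[0,0,0]],"grip":[26,26]}' | grep -E "pos:|force"
python3 -m jog '{"delta_pos":[[0,-1,0],[0,0,0]],"rot":[[0,0,0],[0,0,0]],"grip":[26,26]}' | grep -E "pos:|force"
```

```text
tcp_pos: [0.6422, 0.0476, 0.1035]
wrist_force: [-1.4, 9.7, -0.9]
tcp_pos: [0.6422, 0.0476, 0.1035]
wrist_force: [-1.5, 12.7, -0.9]
```

```bash
python3 -m jog '{"delta_pos":[[0,6,0],[0,0,0],[0,0,20],[0,0,30],[0,0,30],[0,30,0],[0,40,0],[0,40,0],[0,40,0],[0,0,0]],"rot":[[0,0,0],[0,0,0],[0,0,0],[0,0,0],[0,0,0],[0,0,0],[0,0,0],[0,0,0],[0,0,0],[0,0,0]],"grip":[30,30,40,45,45,45,45,45,45,45]}'
python3 - <<'E'
from h import *
import cv2
a=vision.capture("side")["frame"][160:290,200:360]; b=vision.capture("top")["frame"][130:240,190:290]
A=cv2.resize(a[:,:,::-1],(400,325),interpolation=cv2.INTER_CUBIC);B=cv2.resize(b[:,:,::-1],(400,440),interpolation=cv2.INTER_CUBIC)
o=np.zeros((440,800,3),np.uint8);o[:325,:400]=A;o[:,400:]=B;cv2.imwrite("pics/b3.png",o)
E
```

```text
time_s: 6.85
tcp_pos: [0.6422, 0.2056, 0.1834]
ee_rot: [[-0.995, -0.102, 0.001], [-0.102, 0.995, 0.0], [-0.001, 0.0, -1.0]]
wrist_force: [-0.4, -0.4, -1.0]
gripper_width: 0.448
```

View pics/b3.png

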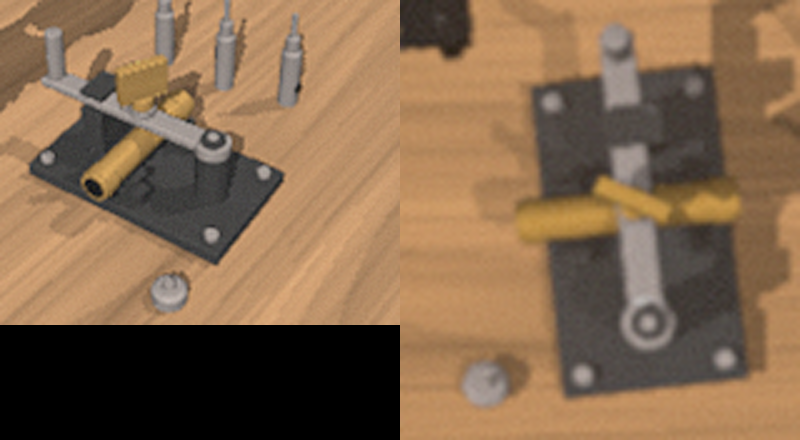

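The bridge is in the catch: top crop shows post (617,42), pivot (647,323), wing centre (633,199) with ends (597,185) to (669,214). Casing, valves and cap are undisturbed.

```bash
python3 - <<'E'
from h import *
T=vision.capture("top"); R=lambda u,v,z: ray(T,190+(u-400)/4,130+v/4,z,1)
p=R(647,323,.066);q=R(617,42,.104);w=R(633,199,.106);a=R(597,185,.106);b=R(669,214,.106)
print(p,q,w,np.degrees(np.arctan2(*(q-p)[1::-1])),np.linalg.norm((q-p)[:2]),np.degrees(np.arctan2(*(a-b)[1::-1])),np.linalg.norm(a-b))
print("screw from p,q",p+(q-p)*60/140); print(r.sense()["tcp_pos"])
E
```

```text
[0.502556   0.03963289 0.066     ] [0.63935772 0.05083661 0.104     ] [0.56218758 0.04470058 0.106     ] 4.68193308421385 0.13725973185077012 66.66800752666023 0.03762404656620021
screw from p,q [0.56118531 0.04443449 0.08228571]
[0.64180489 0.19995696 0.18324595]
```

```bash
python3 -m jog '{"delta_pos":[[-8,-15.5,0],[-8,-15.5,0],[-8,-15.5,0],[-8,-15.5,0],[-8,-15.5,0],[-8,-15.5,0],[-8,-15.5,0],[-8,-15.5,0],[-8,-15.5,0],[-8,-15.5,0]],"rot":[[0,0,6.1],[0,0,6.1],[0,0,6.1],[0,0,6.1],[0,0,6.1],[0,0,6.1],[0,0,6.1],[0,0,6.1],[0,0,6.1],[0,0,6.1]],"grip":[45,45,45,45,45,45,45,45,45,45]}'
python3 -m jog '{"delta_pos":[[0,0,-15],[0,0,-15],[0,0,-15],[0,0,0],[0,0,0],[0,0,0]],"rot":[[0,0,0],[0,0,0],[0,0,0],[0,0,0],[0,0,0],[0,0,0]],"grip":[45,45,45,45,45,45]}'
python3 - <<'E'
from h import *
import cv2
a=vision.capture("side")["frame"][140:290,190:360]
cv2.imwrite("pics/s4.png",cv2.resize(a[:,:,::-1],None,fx=4,fy=4,interpolation=cv2.INTER_CUBIC))
E
```

```text
time_s: 7.83
tcp_pos: [0.5611, 0.0426, 0.1838]
ee_rot: [[-0.396, -0.918, -0.0], [-0.918, 0.396, -0.001], [0.001, 0.0, -1.0]]
wrist_force: [-0.3, -0.9, 0.2]
gripper_width: 0.451
time_s: 8.33
tcp_pos: [0.5625, 0.0446, 0.1395]
ee_rot: [[-0.399, -0.917, 0.001], [-0.917, 0.399, -0.0], [-0.0, -0.001, -1.0]]
wrist_force: [0.1, -0.1, 0.3]
gripper_width: 0.448
```

View pics/s4.png

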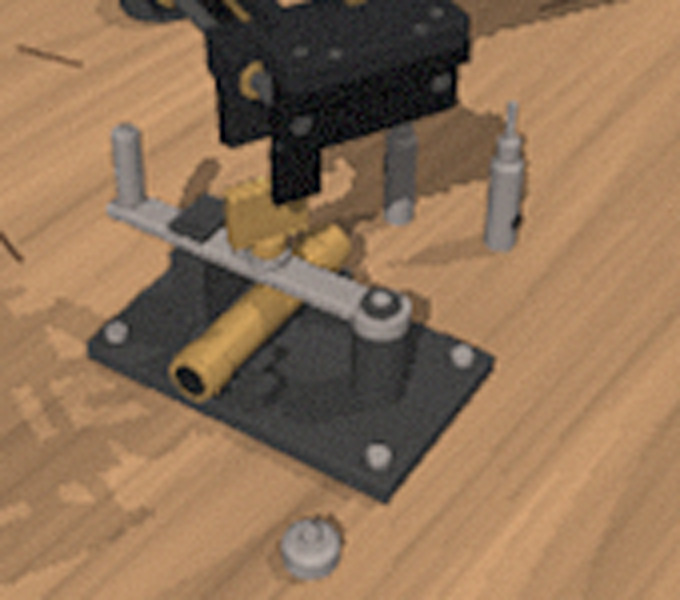

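The near finger at (297,175) is on the pivot side of the wing at (265,215), its face parallel to the wing as planned. I lower and grip.

```bash
python3 -m jog '{"delta_pos":[[0,0,-14],[0,0,-14],[0,0,-13],[0,0,0],[0,0,0],[0,0,0]],"rot":[[0,0,0],[0,0,0],[0,0,0],[0,0,0],[0,0,0],[0,0,0]],"grip":[45,45,45,45,45,45]}'
python3 -m jog '{"delta_pos":[[0,0,0],[0,0,0],[0,0,0],[0,0,0],[0,0,0],[0,0,0],[0,0,0],[0,0,0],[0,0,0],[0,0,0]],"rot":[[0,0,0],[0,0,0],[0,0,0],[0,0,0],[0,0,0],[0,0,0],[0,0,0],[0,0,0],[0,0,0],[0,0,0]],"grip":[30,20,10,0,0,0,0,0,0,0]}'
python3 -c "
from station import r;print(r.sense())"
```

```text
time_s: 8.88
tcp_pos: [0.5629, 0.0457, 0.0988]
ee_rot: [[-0.398, -0.917, 0.002], [-0.917, 0.398, 0.0], [-0.001, -0.002, -1.0]]
wrist_force: [0.0, -0.2, 0.2]
gripper_width: 0.455
time_s: 9.72
tcp_pos: [0.5634, 0.0455, 0.0981]
ee_rot: [[-0.398, -0.917, 0.003], [-0.917, 0.398, 0.0], [-0.001, -0.003, -1.0]]
wrist_force: [4.3, -2.4, 0.1]
gripper_width: 0.172
{'time_s': 9.7167, 'joints': array([ 21.06583189,  24.93512287, -19.14764816,   0.07110869,
       -45.75898263, -44.56928093]), 'joint_velocities': array([ 0.06308379, -0.06137459, -0.01383785, -0.04677809, -0.09471355,
       -0.04809248]), 'effort': array([ 1.84543222e+00, -3.72596312e+01,  1.27021176e+01,  2.03780226e+00,
       -9.86194164e-01,  1.36935239e-02]), 'tcp_pos': array([0.56336768, 0.04548694, 0.09808   ]), 'ee_rot': array([[-3.98009324e-01, -9.17376795e-01,  2.89727721e-03],
       [-9.17380445e-01,  3.98011422e-01,  1.63179899e-04],
       [-1.30284688e-03, -2.59295834e-03, -9.99995790e-01]]), 'wrist_force': array([ 4.25187877, -2.3678655 ,  0.10487887]), 'moment': array([-0.80575523, -1.29485561, -0.02447138]), 'gripper_width': 0.17206381636888096}
```

```bash
python3 -m jog '{"delta_pos":[[0,0,0],[0,0,0],[0,0,0],[0,0,0],[0,0,0],[0,0,0]],"rot":[[0,0,0],[0,0,0],[0,0,0],[0,0,0],[0,0,0],[0,0,0]],"grip":[0,0,0,0,0,0]}'
python3 -c "
from station import r;print(r.sense()['moment'])"
```

```text
time_s: 10.22
tcp_pos: [0.5633, 0.0454, 0.0981]
ee_rot: [[-0.398, -0.917, 0.003], [-0.917, 0.398, 0.0], [-0.001, -0.003, -1.0]]
wrist_force: [4.1, -3.5, -1.4]
gripper_width: 0.173
[-0.85678131 -1.30563339 -0.07151557]
```

The width reads 15 mm, but the wing is 9 mm. The tips at 73 mm are probably pinching the round hub below the wing, so I open, raise 9 mm and grip again.

```bash
python3 -m jog '{"delta_pos":[[0,0,0],[0,0,0],[0,0,0],[0,0,4.5],[0,0,4.5],[0,0,0],[0,0,0],[0,0,0]],"rot":[[0,0,0],[0,0,0],[0,0,0],[0,0,0],[0,0,0],[0,0,0],[0,0,0],[0,0,0]],"grip":[30,30,30,30,30,30,30,30]}'
python3 -m jog '{"delta_pos":[[0,0,0],[0,0,0],[0,0,0],[0,0,0],[0,0,0],[0,0,0],[0,0,0],[0,0,0],[0,0,0],[0,0,0]],"rot":[[0,0,0],[0,0,0],[0,0,0],[0,0,0],[0,0,0],[0,0,0],[0,0,0],[0,0,0],[0,0,0],[0,0,0]],"grip":[15,0,0,0,0,0,0,0,0,0]}'
python3 - <<'E'
from h import *
import cv2
print(r.sense()["moment"])
a=vision.capture("side")["frame"][140:290,190:360]
cv2.imwrite("pics/s5.png",cv2.resize(a[:,:,::-1],None,fx=4,fy=4,interpolation=cv2.INTER_CUBIC))
E
```

```text
time_s: 10.88
tcp_pos: [0.5619, 0.0456, 0.1067]
ee_rot: [[-0.398, -0.917, -0.0], [-0.917, 0.398, 0.0], [-0.0, 0.0, -1.0]]
wrist_force: [0.6, 0.3, -1.2]
gripper_width: 0.302
time_s: 11.72
tcp_pos: [0.5631, 0.0454, 0.1066]
ee_rot: [[-0.398, -0.917, 0.002], [-0.917, 0.398, 0.0], [-0.001, -0.002, -1.0]]
wrist_force: [4.0, -2.7, -3.9]
gripper_width: 0.1
[-0.74287164 -1.36520566  0.03487332]
```

View pics/s5.png

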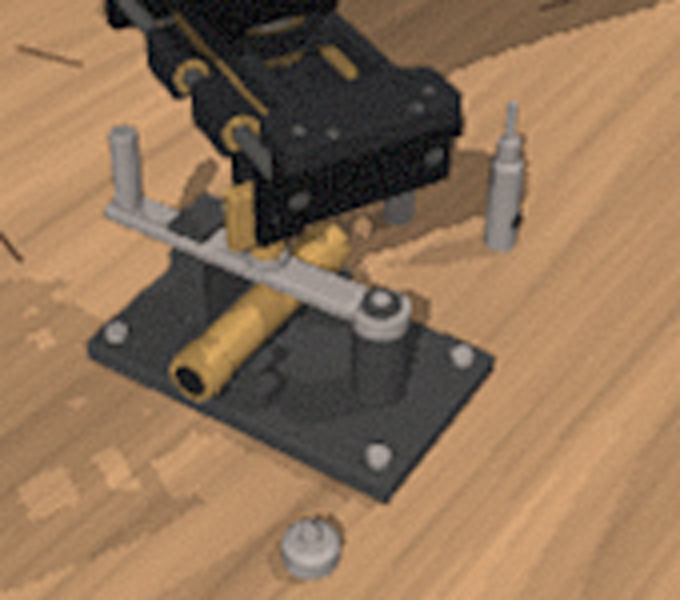

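Width is now 8.7 mm, so the wing is gripped; the hub was the obstruction. I shift slightly to relieve the side load, then tighten clockwise.

```bash
python3 -m jog '{"delta_pos":[[1.4,-0.6,0],[0,0,0],[0,0,0],[0,0,0],[0,0,0],[0,0,0],[0,0,0],[0,0,0],[0,0,0],[0,0,0]],"rot":[[0,0,0],[0,0,-6],[0,0,-6],[0,0,-6],[0,0,-6],[0,0,-6],[0,0,-6],[0,0,-6],[0,0,-6],[0,0,0]],"grip":[0,0,0,0,0,0,0,0,0,0]}'
python3 -c "
from station import r;s=r.sense();print(s['moment'],s['joints'][5])"
python3 -m jog '{"delta_pos":[[0,0,0],[0,0,0]],"rot":[[0,0,-4],[0,0,0]],"grip":[0,0]}' | grep -E "ee_rot|force"
python3 -c "
from station import r;s=r.sense();print(s['moment'],s['joints'][5])"
python3 -m jog '{"delta_pos":[[0,0,0],[0,0,0]],"rot":[[0,0,-4],[0,0,0]],"grip":[0,0]}' | grep -E "ee_rot|force"
python3 -c "
from station import r;s=r.sense();print(s['moment'],s['joints'][5])"
```

```text
time_s: 12.6
tcp_pos: [0.5629, 0.0458, 0.1065]
ee_rot: [[-0.949, -0.316, -0.001], [-0.316, 0.949, 0.001], [0.001, 0.001, -1.0]]
wrist_force: [-0.8, 3.8, -0.0]
gripper_width: 0.098
[ 1.1817714   0.15893886 -0.01770801] -92.552533975169
ee_rot: [[-0.968, -0.252, -0.001], [-0.252, 0.968, 0.001], [0.001, 0.001, -1.0]]
wrist_force: [-1.5, 4.1, 1.2]
[ 1.33172851  0.37445688 -0.05938163] -96.38150089186904
ee_rot: [[-0.983, -0.184, -0.001], [-0.184, 0.983, 0.001], [0.001, 0.001, -1.0]]
wrist_force: [-1.8, 3.7, 0.6]
[ 1.36231189  0.47745505 -0.00537795] -100.34670834188556
```

```bash
q(){ python3 -c "
from station import r;import numpy as np;s=r.sense();R=s['ee_rot'];print(round(np.degrees(np.arctan2(R[1,1],R[0,1])),2),s['moment'].round(3),s['effort'][5].round(4),s['wrist_force'].round(1))"; }; q
python3 -m jog '{"delta_pos":[[0,0,0],[0,0,0]],"rot":[[0,0,-2],[0,0,0]],"grip":[0,0]}' >/dev/null;q
python3 -m jog '{"delta_pos":[[0,0,0],[0,0,0]],"rot":[[0,0,-2],[0,0,0]],"grip":[0,0]}' >/dev/null;q
python3 -m jog '{"delta_pos":[[0,0,0],[0,0,0]],"rot":[[0,0,-2],[0,0,0]],"grip":[0,0]}' >/dev/null;q
python3 -m jog '{"delta_pos":[[0,0,0],[0,0,0]],"rot":[[0,0,-2],[0,0,0]],"grip":[0,0]}' >/dev/null;q
```

```text
100.63 [ 1.362  0.477 -0.005] -0.2874 [-1.8  3.7  0.6]
98.69 [ 1.414  0.565 -0.015] -0.1555 [-1.7  4.5  0.8]
96.67 [ 1.427  0.562 -0.053] -0.1376 [-2.4  5.4  1.1]
94.71 [1.493 0.607 0.183] -0.3452 [-2.3  5.5  2.1]
92.8 [1.412 0.6   0.52 ] -0.719 [-1.5  4.6  1.6]
```

The moment rose sharply at a jaw angle of about 95.3° (expected seat 94.7°), from near 0 to 0.52 N m. The screw is seated. Next I back off to about 185.5°.

```bash
cat > q.sh <<'E'
python3 -c "
from station import r;import numpy as np;s=r.sense();R=s['ee_rot'];print(round(np.degrees(np.arctan2(R[1,1],R[0,1]))%360,2),s['moment'].round(3),s['effort'][5].round(4),s['wrist_force'].round(1),s['tcp_pos'].round(4),s['gripper_width'])"
E
python3 -m jog '{"delta_pos":[[0,0,0],[0,0,0],[0,0,0],[0,0,0],[0,0,0],[0,0,0],[0,0,0],[0,0,0],[0,0,0]],"rot":[[0,0,5],[0,0,5],[0,0,5],[0,0,5],[0,0,5],[0,0,5],[0,0,5],[0,0,5],[0,0,0]],"grip":[0,0,0,0,0,0,0,0,0]}'>/dev/null; sh q.sh
python3 -m jog '{"delta_pos":[[0,0,0],[0,0,0],[0,0,0],[0,0,0],[0,0,0],[0,0,0],[0,0,0],[0,0,0],[0,0,0]],"rot":[[0,0,5],[0,0,5],[0,0,5],[0,0,5],[0,0,5],[0,0,5],[0,0,5],[0,0,5],[0,0,0]],"grip":[0,0,0,0,0,0,0,0,0]}'>/dev/null; sh q.sh
python3 -m jog '{"delta_pos":[[0,0,0],[0,0,0],[0,0,0],[0,0,0],[0,0,0]],"rot":[[0,0,4],[0,0,4],[0,0,4],[0,0,0],[0,0,0]],"grip":[0,0,0,0,0]}'>/dev/null; sh q.sh
```

```text
132.78 [0.969 0.374 0.052] 0.4193 [-0.7  3.3  1.2] [0.5631 0.0448 0.1065] 0.09770870755211654
172.61 [ 0.36  -0.021  0.057] 0.4203 [ 0.2  1.4 -0.8] [0.5636 0.0445 0.1065] 0.1017993960707437
184.36 [-0.029 -0.371  0.048] -0.014 [ 1.6 -1.  -1.6] [0.5638 0.0446 0.1065] 0.10308704173204092
```

```bash
python3 -m jog '{"delta_pos":[[0,0,0],[0,0,0],[0,0,0]],"rot":[[0,0,1],[0,0,0],[0,0,0]],"grip":[0,0,0]}'>/dev/null; sh q.sh
python3 - <<'E'
from h import *
import cv2
a=vision.capture("side")["frame"][140:290,190:360]; b=vision.capture("top")["frame"][120:250,180:310]
A=cv2.resize(a[:,:,::-1],(430,380),interpolation=cv2.INTER_CUBIC);B=cv2.resize(b[:,:,::-1],(370,370),interpolation=cv2.INTER_CUBIC)
o=np.zeros((380,800,3),np.uint8);o[:,:430]=A;o[:370,430:]=B;cv2.imwrite("pics/b6.png",o)
E
```

```text
185.47 [-0.461 -0.66  -0.016] 0.0229 [ 2.9 -1.2 -1.4] [0.5637 0.0446 0.1066] 0.09960014938668302
```

View pics/b6.png

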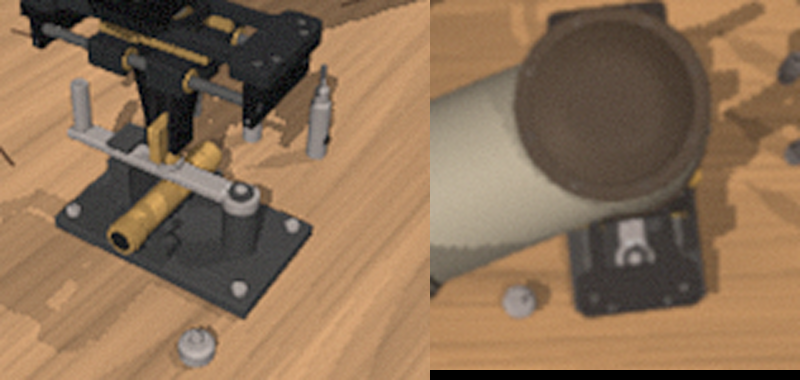

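The wing is square across the bridge in the pads (158,140). The bridge lies in the catch (post at (80,85), where it was before) and the casing, cap and visible valves are undisturbed.

```bash
python3 -c "
from station import finish_job;print(finish_job())"
```

```text
the job is handed in; nothing more can be done
None
```

I swung the bridge closed, seated the thumbscrew and backed it off a quarter turn. I then handed the job in with the gripper still holding the wing; it reported no verdict.

- **Bridge:** I pushed the handle post round until it met a hard stop at 12.7 N. The later pictures show the bar in its catch.
- **Seat:** I turned the screw clockwise until the moment jumped to 0.52 N m. That put the seat at a jaw angle of about 95.3°, against 94.7° expected from the pictures.
- **Quarter turn back:** The jaw ended at 185.5°, which is 90.2° back from the seat. The wing is square across the bridge and the grip width is 8.7 mm on the 9 mm wing. About 3 N of side force remains.
- **First grip missed:** The first grip closed on the hub under the wing (15 mm). I opened, rose 9 mm and gripped the wing properly before turning anything.
- **Bystanders:** The casing and cap looked undisturbed in the last pictures. The arm partly hid the valves there, but I never went near them.
- **Less certain:** In the last top view the gripper hid the wing, so its final angle rests on the joint readings and the side view. It may be off by a degree or so if the wing slipped in the pads at the seat.

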